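# Load a badge back into the badge press

## Task

The badge back, a white plastic disc, is lying loose on the badge press's slide. Without picking it up, nudge it with your fingertips across the edge of the round recess until it drops in and lies flat, then push the slide by the end of its black tab all the way to its stop, so that the recess with the back in it stands under the press head. Leave the lever up, leave everything else on the table where it is, and take your hand away.

Things in the scene. Friction and masses are not known exactly. Their poses are not given: they have to be found in the camera images.
- back: badge back: loose white plastic disc, 58 mm in diameter, 5 mm thick, 10 to 20 g; slides easily. Starts flat and wholly on the slide's top, between the recess and the slide's outboard end, 35 to 70 mm from the recess's centre. Origin: centre of its underside; z is its axis, up.
- press: hand badge press, blue, fixed to the table; base 24 mm high, |y| up to 150 mm. Origin: on the table under the axis of the press head. Its own x points from the operator's side to the column at the back, its y along the slide from the head to the slide's outboard end, z up. Steel guide rails, tops 40 mm above the table, run beside the slide at |x| 66 to 79 mm, |y| up to 140 mm.
- head (a point): centre of the underside of the press head's upper die, 90 mm above the table; the die is 68 mm in diameter. The head above it stays within 34 mm of the press's y = 0 and reaches from 34 mm in front of this point back to the column (92 to 138 mm behind it, 80 mm wide), 307 mm above the table; the raised lever on top reaches 420 mm.
- recess (a point): centre of the FLOOR of the round dark-bottomed recess in the slide; moves with it; axes parallel to the press's. Recess 62 mm in diameter, 7 mm deep; its mouth is flush with the slide's flat top, 44 mm above the table. A back lying home has its underside on this floor, its top 2 mm under the rim. The flat top runs 95 mm past this point in the press's +y and 65 mm to either side.
- tab_end (a point): middle of the outer end face of the slide's black thumb tab, 35 mm above the table; the face is 38 mm wide, 12 mm high and looks in the press's +y. The tab (top 41 mm above the table) sticks out 35 mm from the slide's plate. Moves with the slide; axes parallel to the press's; 130 mm beyond the recess's centre.
- slide (a joint): travel of the slide in m: 0 = drawn out, a raised cup die under the head and the recess 120 mm outboard of it; grows as the slide is pushed in the press's -y; 0.12 = against its stop, the recess exactly under the head. Starts between 0 and 0.015. Needs 4 to 6 N to push and stays where it is left.
- lever (a joint): press lever on top of the head, steel rod with a black ball: 0 = up; grows as it is pulled down to the front. Sprung up; to be left alone.
- twine: loose spool of jute twine standing in front of the press, 67 mm in diameter, 74 mm high. Origin: centre of its underside.
- glue: loose white glue bottle with a blue nozzle, standing in front of the press, 56 mm in diameter, 150 mm high. Origin: centre of its underside.
- badge: loose finished metal badge, slightly domed, 58 mm in diameter, 8.5 mm thick, lying on the table in front of the slide's outboard end. Origin: centre of its underside.
- ball: white craft ball, 80 mm, fixed in a low cardboard ring, 94 mm high in all, standing on the left of the table. Origin: centre of its underside.
- water: loose small water bottle with a blue cap, 60 mm in diameter, 190 mm high, standing on the right. Origin: centre of its underside.
- mug: loose white mug, 80 mm in diameter, 92 mm high, standing at the back left. Origin: centre of its underside.
- phone: loose black phone lying flat on the left, 74 x 152 x 9 mm. Origin: centre of its underside.
Things that resemble listed ones, but are neither listed nor needed, are in the scene too. Of the things shaped like the back, the white one is meant.

How it is judged (in metres and radians):
On the way, in this order (a step that is already met when the one before it is completed fails the run):
1. the back has dropped into the recess and lies flat in it, with the slide still drawn out (travel under 60 mm) (horizontal distance between back and recess below 0.004 m and z of back in the frame of recess between -0.002 and 0.002 m and angle between back's own z axis and vertical below 0.06 rad and value of joint slide below 0.06 m), for 0.2 s.
2. the slide is against its stop with the back still flat in the recess (horizontal distance between back and recess below 0.004 m and z of back in the frame of recess between -0.002 and 0.002 m and angle between back's own z axis and vertical below 0.06 rad and value of joint slide above 0.116 m), for 0.2 s.
At the end, for the whole second after the job is handed in: The back lies at rest flat in the recess (centre within 4 mm, underside within 2 mm of the floor, tilt under 0.06 rad), the slide is within 4 mm of its stop (joint above 0.116) and the lever is up (below 0.15 rad) (all of step 2 and linear speed of back below 0.02 m/s and value of joint lever below 0.15 rad); the robot touches nothing.
It fails at once if the back is lifted: more than 10 mm above the slide's top (z of back in the frame of recess above 0.017 m).
It fails at once if the back is pushed off the slide (z of back in the frame of recess below -0.006 m).
It fails at once if the lever is pulled (more than 0.15 rad) (value of joint lever above 0.15 rad).
It fails at once if anything else on the table (twine, glue, water bottle, badge, ball, mug, phone) is moved more than 20 mm (distance of any of twine, glue, water, badge, ball, mug, phone from where it was at the start of the episode above 0.02 m).
It also fails if it takes over 48 s, if anything falls off the work surface, if the arm or the gripper's body presses on something with over 40 N, if the wrist force passes 120 N, or if a joint passes its speed limit or range.

## Robot

A 6-joint arm with a two-finger parallel gripper is mounted at the origin on the work surface. World frame = base frame: x ahead of the robot, y to its left, z up, the work surface at z = 0. Lengths are in mm, angles in rad, forces in N, time in s.
With the tool pointing down it reaches from about 250 to 800 mm from the base axis. Payload 3.9 kg.
Tool frame: the origin (TCP) lies at the very end of the fingers, on their centre line; the grasp point (between the pads) lies 19 mm behind it (bot.pinch_z is the distance from the TCP to the grasp point, in mm); z points along the fingers, y is the line along which they close (so a half turn about z gives the same grasp; the last joint's range is limited). The gripper opens to 85 mm and grips with 20 to 120 N. Pads are 22 mm wide; open, the fingers measure 114 mm over their backs; the gripper's body (76 mm by 85 mm) begins 54 mm behind the grasp point. The pads swing forward as they close: fully open they stand 13 mm farther back than shut.
Start: joints at [1.264, 0.26, -0.138, 1.173, 0, 1.571], TCP at [158.55, 500.477, 231.304] pointing down, gripper open.
Joint ranges: [-2.78, 2.78], [-0.83, 1.72], [-1.28, 1.37], [-1.9, 2.12], [-1.57, 1.48], [-3.14, 3.14]. Speed limits (rad/s): [2.57, 2.57, 3.14, 3.14, 3.14, 3.14].

## Interface

Orientations are given as [roll, pitch, yaw] about the fixed x, y, z axes, in that order (R = Rz(yaw) Ry(pitch) Rx(roll)).
In Python, from station import bot, kin, vision, job gives the robot as it stands. Calls block until the motion is done:
- bot.goto(position, orientation): joint-space move of the TCP to a pose.
- bot.move_linear(position, feed=150, rot=None): straight line of the TCP; rot=None keeps the orientation; feed is the mean speed in mm/s.
- bot.movej(angles): joint-space move.
- bot.command_gripper(opening, grasp_force=None): finger opening in mm; grasp_force is the grip in N (None keeps the last); returns when the fingers have stopped.
- bot.dwell(seconds).
- kin.ik(position, orientation): joint angles nearest the present ones, or None.
- vision.get_image(name): name is "scene" or "top" or "wrist"; returns a dict with "color" (480x640x3 uint8, red, green, blue), "fx", "fy", "cx", "cy" (pixels), "pose" (4x4, takes a point from camera to world coordinates). Camera axes: x right, y up, looking along -z (the intrinsics and any distortion apply to the point x, -y, -z); pixel columns grow to the right and rows downward; lengths in mm; the calibration is good to about 2 mm. A picture is of the moment at which its call begins. There is no depth.
A pose or a line that the arm cannot do raises bot.PlanningError and nothing moves.
- job.hand_in(): hands the job in; it is judged then, once.
Trained networks look in the newest picture that a camera, given by its name, has taken for a name from the list of things; names that differ only in an ending like _2 or _b are one class to them, and where a whole thing is asked for, a point or a joint stands for the part that bears it (a point fixed in the world has none). Each returns a list of dicts, best first, with "score" (0 to 1); they miss things now and then, are a little off and sometimes report something else, mostly with a low value. They report only what shows in the picture. A call takes as long as a camera call. They do not tell look-alikes from the thing itself.
- vision.recognise(camera, label): "rect" ([left, top, right, bottom] in pixels, round what is visible of it).
Readings, each from a call of its own:
- bot.current_time(): time.
- bot.current_joints(): joint angles.
- bot.current_joint_velocities(): joint speeds.
- bot.current_tau(): joint torques, N m.
- bot.current_eef_pos(): TCP position.
- bot.current_orientation(): TCP orientation.
- bot.current_force(): force on the tool from outside, world axes, zero at the start.
- bot.current_wrist_torque(): the same for the moment, N m.
- bot.current_grip_width(): finger opening in mm.
- bot.current_grip_force(): force on a finger pad.
Only numpy, scipy, OpenCV 4.12 (cv2) and the standard library are available. Lean on these libraries where they do the work, as an engineer would, in place of code of your own. Each camera call takes 0.05 s, during which the arm holds its last target. There are 200 camera calls.

## Working session

There is one attempt and no reset: what is moved stays moved. The work goes in short steps, each a Python script; the robot and the scene stay as the last script left them, time stands still between calls to the robot, and variables do not carry over. Pictures are saved under pics/ and viewed, at most 10 in all, crops included, and the job is handed in when it is done.

```bash
ls; mkdir -p pics; python3 - <<'E'
from station import bot,kin,vision,job
import cv2
for n in ["scene","top"]:
    im=vision.get_image(n); cv2.imwrite(f"pics/{n}0.png",im["color"][:,:,::-1])
    print(n,{k:im[k] for k in im if k!="color"})
    for l in ["back","press","recess","tab_end","badge","glue","twine","water"]:
        print(l,[(d["rect"],round(d["score"],2)) for d in vision.recognise(n,l)][:3])
print(bot.current_time())
E
```

```text
pics
scene {'fx': 585.1124936392006, 'fy': 585.1124936392006, 'cx': 322.60185668138377, 'cy': 249.36555757998883, 'pose': array([[-1.83539674e-01, -5.86790902e-01,  7.88663189e-01,
         1.81754496e+03],
       [ 9.82962580e-01, -1.01485671e-01,  1.53248897e-01,
         2.19159999e+02],
       [-9.88704555e-03,  8.03353656e-01,  5.95420146e-01,
         1.16457790e+03],
       [ 0.00000000e+00,  0.00000000e+00,  0.00000000e+00,
         1.00000000e+00]])}
back [([357.9, 327.6, 386.4, 343.7], 0.84), ([340.8, 281.0, 358.0, 296.3], 0.79), ([402.6, 293.5, 418.1, 307.1], 0.74)]
press [([239.8, 177.4, 375.7, 329.4], 0.9)]
recess [([269.7, 269.3, 375.4, 304.3], 0.61)]
tab_end [([270.5, 270.2, 375.4, 308.7], 0.89)]
badge []
glue [([251.2, 225.6, 269.1, 266.7], 0.79)]
twine [([306.9, 245.4, 321.4, 270.7], 0.56)]
water [([173.3, 228.8, 201.6, 281.1], 0.97)]
top {'fx': 608.2845816245349, 'fy': 608.2845816245349, 'cx': 326.45379351629026, 'cy': 240.8717234139746, 'pose': array([[ 8.43239649e-03,  9.88020247e-01, -1.54093758e-01,
         2.64498594e+02],
       [-9.99936716e-01,  7.18380681e-03, -8.65782157e-03,
        -2.41016384e+01],
       [-7.44712321e-03,  1.54157013e-01,  9.88018297e-01,
         1.64332795e+03],
       [ 0.00000000e+00,  0.00000000e+00,  0.00000000e+00,
         1.00000000e+00]])}
back [([229.0, 246.7, 248.7, 263.3], 0.92), ([260.6, 278.9, 282.0, 301.6], 0.88), ([245.7, 211.8, 269.3, 233.3], 0.78)]
press [([279.3, 167.8, 429.0, 277.6], 0.85)]
recess [([277.2, 212.6, 394.5, 270.4], 0.73), ([365.4, 185.6, 386.3, 223.5], 0.42)]
tab_end [([278.6, 215.1, 399.7, 271.0], 0.71)]
badge [([300.8, 282.7, 318.7, 308.0], 0.58)]
glue [([410.3, 279.7, 440.5, 302.3], 0.75)]
twine [([347.9, 283.0, 378.0, 310.8], 0.66)]
water [([485.9, 233.1, 522.8, 259.7], 0.85)]
0.9
```

```bash
python3 - <<'E'
import cv2,numpy as np
a=cv2.imread("pics/scene0.png")[160:360,160:430]; b=cv2.imread("pics/top0.png")[150:330,200:470]
f=lambda i:cv2.resize(i,None,fx=2.9,fy=2.9,interpolation=cv2.INTER_CUBIC)
cv2.imwrite("pics/a.png",f(a)); cv2.imwrite("pics/b.png",f(b))
E
```

```text
(no output)
```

View pics/a.png

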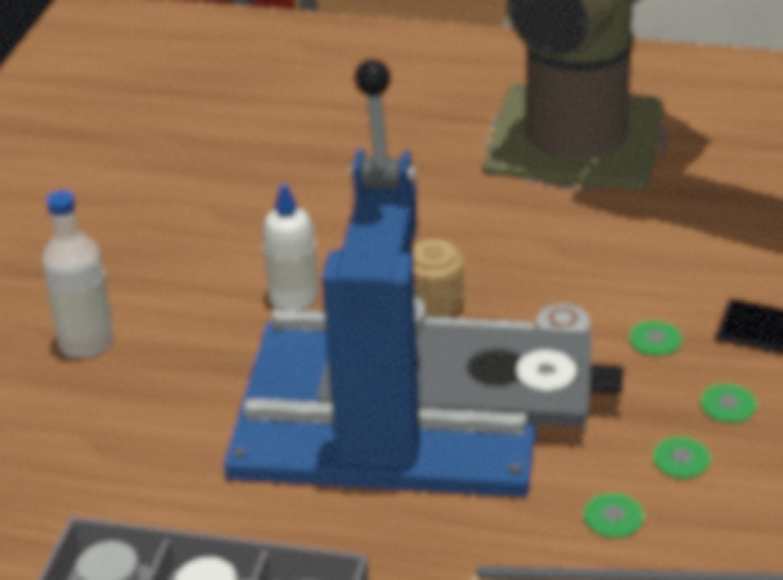

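View pics/b.png

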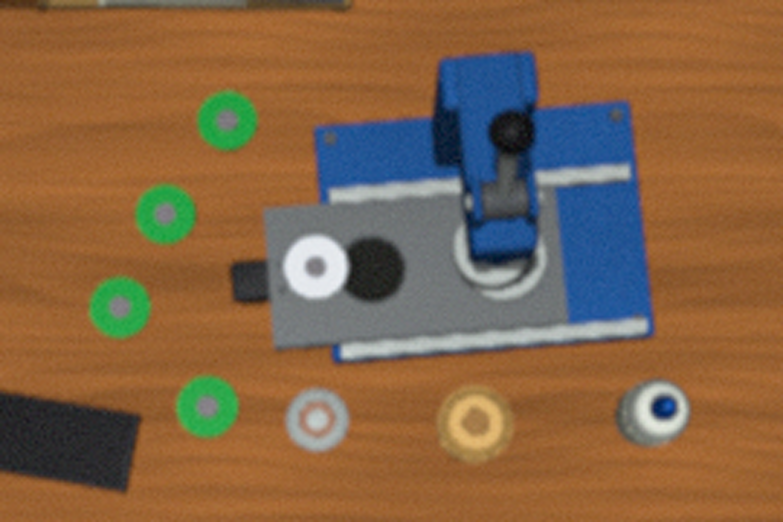

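The top picture shows the white back (px ~309,242) lying left of the dark recess (~328,242), with the tab further left (~286,247). The press's y axis points roughly to image left, tilted a few degrees. The green discs, the metal badge (~309,295) and the ring-like parts are decoys or obstacles. Next I'll measure from both fixed cameras, then use the wrist camera.

```bash
cat > h.py <<'E'
from station import bot,kin,vision,job
import numpy as np,cv2
def ray(im,p):
    P=im["pose"]; d=P[:3,:3]@np.array([(p[0]-im["cx"])/im["fx"],-(p[1]-im["cy"])/im["fy"],-1.]); return P[:3,3],d
def at(im,p,z):
    o,d=ray(im,p); return (o+d*(z-o[2])/d[2])
def proj(im,X):
    c=im["pose"][:3,:3].T@(np.asarray(X,float)-im["pose"][:3,3]); return np.array([im["cx"]-im["fx"]*c[0]/c[2],im["cy"]+im["fy"]*c[1]/c[2]])
def tri(obs):
    A=np.zeros((3,3));b=np.zeros(3)
    for im,p in obs:
        o,d=ray(im,p);d=d/np.linalg.norm(d);M=np.eye(3)-np.outer(d,d);A+=M;b+=M@o
    return np.linalg.solve(A,b)
def blob(im,mask,near,amin=30):
    "ellipse (centre, axes, angle) of the convex hull of the mask's blob whose centre is nearest a pixel"
    cs,_=cv2.findContours(mask.astype(np.uint8),cv2.RETR_EXTERNAL,cv2.CHAIN_APPROX_NONE)
    es=[cv2.fitEllipse(cv2.convexHull(c)) for c in cs if cv2.contourArea(c)>amin and len(cv2.convexHull(c))>=5]
    return min(es,key=lambda e:np.hypot(e[0][0]-near[0],e[0][1]-near[1]))
E
python3 - <<'E'
from h import *
S=vision.get_image("scene");T=vision.get_image("top")
w=lambda im:im["color"].min(2)>170
es=blob(S,w(S),(160+546/2.9,160+370/2.9)); et=blob(T,w(T),(309,242))
print(es,et); print("back tri",tri([(S,es[0]),(T,et[0])]),at(T,et[0],49),at(S,es[0],49))
c=lambda x,y:(200+x/2.9,150+y/2.9)
print("recess",at(T,c(372,268),44)," tab end", at(T,c(233,282),41))
for n,p,z in [("plate outL far",(265,207),44),("outL near",(274,348),44),("rail far L",(330,196),40),("rail far R",(630,172),40),("rail near L",(340,352),40),("rail near R",(648,325),40),("badge",(317,420),8)]: print(n,at(T,c(*p),z))
print(bot.current_orientation())
W=vision.get_image("wrist");print(W["pose"],bot.current_eef_pos(),W["fx"],W["cx"],W["cy"])
E
```

```text
((348.01007080078125, 287.03564453125), (13.54063892364502, 19.415403366088867), 92.8917465209961) ((308.40069580078125, 241.6024627685547), (21.30416488647461, 21.44281578063965), 20.066484451293945)
back tri [510.65086457  38.858068    49.17703171] [510.84369945  37.7458557   49.        ] [510.25484893  39.94523762  49.        ]
recess [509.81753533 -14.96877234  44.        ]  tab end [496.33983405 112.59626236  41.        ]
plate outL far [566.03573083  84.20598327  44.        ]
outL near [435.42148622  73.73751342  44.        ]
rail far L [577.56828226  24.46583521  40.        ]
rail far R [ 602.14372297 -253.23055585   40.        ]
rail near L [432.64111788  13.64743768  40.        ]
rail near R [ 459.57222495 -267.58561159   40.        ]
badge [372.62490439  35.01302366   8.        ]
[-3.14158061e+00  7.84869495e-06  2.83485453e+00]
[[ 3.03698041e-01 -9.14271174e-01 -2.68096476e-01  9.02224739e+01]
 [ 9.52768164e-01  2.91258465e-01  8.60309944e-02  5.21616035e+02]
 [-5.70290197e-04 -2.81561232e-01  9.59543093e-01  3.73708716e+02]
 [ 0.00000000e+00  0.00000000e+00  0.00000000e+00  1.00000000e+00]] [158.5223984  500.46630387 231.3087171 ] 390.5565804581673 322.0441744396613 236.912286747473
```

```bash
python3 - <<'E'
from h import *
O=[np.pi,0,np.pi/2+.088]
for i,p in enumerate([(512,60,260),(500,110,200)]):
    bot.goto(p,O); bot.dwell(.2)
    W=vision.get_image("wrist"); cv2.imwrite(f"pics/w{i}.png",W["color"][:,:,::-1]); np.save(f"w{i}.npy",W,allow_pickle=True)
    print(W["pose"][:3,3],proj(W,(510.6,39,49)),proj(W,(509.8,-15,44)),proj(W,(496,112,41)),[(d["rect"],d["score"]) for d in vision.recognise("wrist","back")])
print(bot.current_time())
E
python3 -c "
import cv2,numpy as np
a=np.hstack([cv2.imread(f'pics/w{i}.png') for i in (0,1)]);cv2.imwrite('pics/w.png',cv2.resize(a,(800,300),interpolation=cv2.INTER_AREA))"
```

```text
[505.32916608 131.46679675 402.36038937] [318.99647932 225.41379936] [313.55295992 276.86139516] [309.83170382 143.69499564] [([272.4, 1.0, 337.4, 50.3], 0.91), ([292.4, 193.3, 352.8, 256.8], 0.86), ([173.3, 69.3, 234.5, 132.9], 0.85), ([365.2, 37.7, 425.6, 106.6], 0.75), ([449.7, 112.3, 511.7, 172.6], 0.73)]
[494.52280668 180.3416093  343.77792384] [325.76807451 301.47181682] [319.38485036 354.85623025] [315.39559124 211.88047966] [([159.1, 128.3, 228.5, 194.8], 0.98), ([272.6, 26.6, 344.2, 101.2], 0.78), ([297.5, 266.3, 365.0, 335.1], 0.77), ([378.3, 91.8, 446.2, 164.0], 0.66), ([467.4, 171.1, 538.5, 234.7], 0.65)]
4.1
```

View pics/w.png

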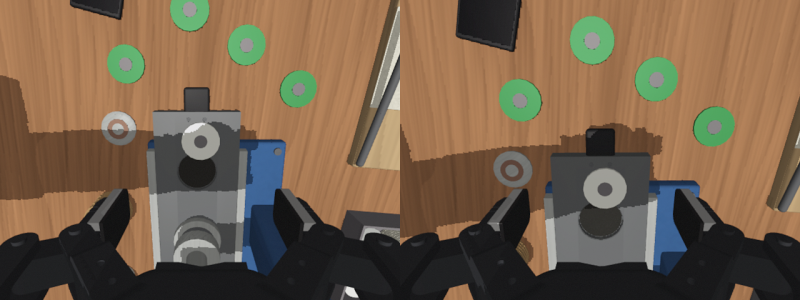

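Both wrist views show the back at w0 (321,226) and w1 (328,302), where the fixed cameras predicted it. The recess lies directly below it in the image, at w0 about (315,273), and the tab is above.

```bash
python3 - <<'E'
from h import *
for i,(x,y) in enumerate([(220,110),(230,190)]):
    a=cv2.imread(f"pics/w{i}.png")[y:y+220,x:x+200]
    a=cv2.resize(np.clip(a*1.7,0,255).astype(np.uint8),None,fx=2,fy=2,interpolation=cv2.INTER_CUBIC)
    b=a if i==0 else np.hstack([b,a])
cv2.imwrite("pics/z.png",b)
for i,c in enumerate([(321,226),(328,302)]):
    W=np.load(f"w{i}.npy",allow_pickle=True).item(); g=W["color"].min(2).astype(int)
    print(g[c[1],c[0]-60:c[0]+61:4], g[c[1]-90:c[1]+100:5,c[0]])
E
```

```text
[ 69  69  69  67  70  68  67  65 153 154 153 154 156  79  78  80  79  78
 154 154 153 153 154  66  68  69  68  68  70  67  69] [ 75  42  72  73  68  69  66  65  62 138 137 136 196 200 154 154 128  79
  80  78  80 153 153 152  50  27  26  27  27  29  30  27  27  51 111 117
 116 117]
[ 65  67  65  67  64  65  74 151 151 151 151 150 101  75  76  77  76  77
 136 152 151 151 151 152  66  66  65  67  65  66  66] [ 26  25  22  23  24  26  24  24  66  65  66  63 152 151 152 151 100  77
  77  76  74 150 150 152 156  45  46  46  48  46  48  46  47  52  89 113
 112 114]
```

View pics/z.png

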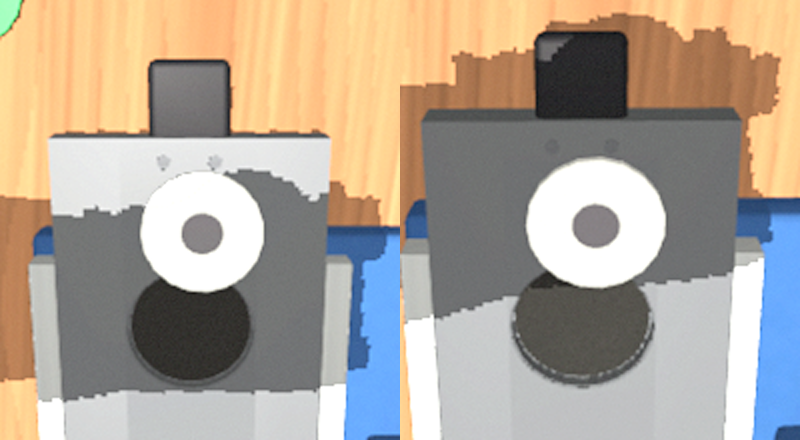

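```bash
python3 - <<'E'
from h import *
W=[np.load(f"w{i}.npy",allow_pickle=True).item() for i in (0,1)]
off=[np.array((220,110)),np.array((230,190))]
P={"plateL":[(50,138),(24,122)],"plateR":[(330,138),(340,120)],"back":[(203,231),(196.5,223)],"rim in":[(191,383),(184,386)],"rimL":[(129,325),(112,322)],"rimR":[(253,325),(254,322)],"tabL":[(150,64),(137,36)],"tabR":[(229,64),(227,36)]}
Z={"plateL":44,"plateR":44,"back":49,"rim in":44,"rimL":44,"rimR":44,"tabL":41,"tabR":41}
for k,v in P.items():
    q=[np.array(a)/2+o for a,o in zip(v,off)]
    print(k,tri(list(zip(W,q))).round(1),[at(w,p,Z[k]).round(1)[:2] for w,p in zip(W,q)])
E
```

```text
plateL [439.5  75.6  44.6] [array([439.4,  75.5]), array([439.5,  75.4])]
plateR [567.3  86.5  42. ] [array([567.2,  86.8]), array([566.7,  87. ])]
back [512.8  39.   48.6] [array([512.9,  39.1]), array([512.6,  39.1])]
rim in [513.8 -37.1  52.8] [array([513.9, -41.4]), array([514.6, -43.6])]
rimL [480.8 -12.   46.4] [array([481. , -12.9]), array([480.4, -13.6])]
rimR [541.5  -6.   47.8] [array([541.7,  -7.6]), array([542.3,  -8.4])]
tabL [482.  111.8  30.9] [array([482.6, 112.3]), array([482.4, 114. ])]
tabR [518.5 115.1  31.8] [array([518. , 115.4]), array([517.9, 117. ])]
```

Heights agree with the text: plate top 44, back top about 49. The recess is at about (511.5,-12.5), the back at (512.8,39), the tab end at about (500,116) and the press yaw is 0.088. Next I'll close the fingers, drop outboard of the back and push almost straight along -y.

```bash
python3 - <<'E'
from h import *
B=np.array((512.8,39.));R=np.array((511.5,-12.5));u=(R-B)/np.linalg.norm(R-B)
O=[np.pi,0,np.arctan2(-u[1],-u[0])]
pt=lambda s,z:[*(R-u*s),z]   # s: distance of TCP behind the recess's centre
bot.command_gripper(0)
bot.goto(pt(105,80),O); bot.move_linear(pt(105,45.3),feed=80)
for s in (92,80,70,60,50,45):
    bot.move_linear(pt(s,45.3),feed=50); print(s,bot.current_force().round(1) if hasattr(bot.current_force(),'round') else bot.current_force(), np.round(bot.current_eef_pos(),1))
W=vision.get_image("wrist"); cv2.imwrite("pics/n1.png",W["color"][:,:,::-1])
print(proj(W,(*B,49)),proj(W,(*R,44)),bot.current_time())
E
```

```text
92 [-0.1  0.2 -0.8] [513.9  79.   45.5]
80 [ 0.3 -0.1  0. ] [513.5  67.2  45.3]
70 [-0.1  0.   0.5] [513.2  57.2  45.3]
60 [ 0.2  0.1 -0.6] [513.   47.2  45.3]
50 [-0.   0.7 -0.6] [512.7  37.2  45.3]
45 [ 0.1  0.5 -0.1] [512.6  32.2  45.3]
[322.80706293 295.2482435 ] [322.97403641 398.6347793 ] 8.1583
```

View pics/n1.png

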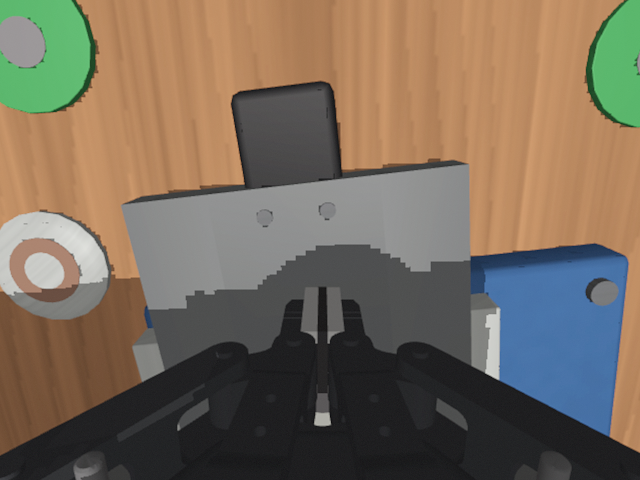

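The fingers hide the back and only a sliver of white shows through the gap. I'll finish the push past the rim, since a seated back lies below the fingertips, then lift off and look.

```bash
python3 - <<'E'
from h import *
R=np.array((511.5,-12.5));p=np.array(bot.current_eef_pos());v=p[:2]-R;u=-v/np.linalg.norm(v)
pt=lambda s,z:[*(R-u*s),z]
for s in (42,39,36,33):
    bot.move_linear(pt(s,45.3),feed=30); print(s,np.round(bot.current_force(),1))
bot.move_linear(pt(50,60),feed=100)
bot.goto([500,110,200],[np.pi,0,np.pi/2+.088]); bot.dwell(.2)
W=vision.get_image("wrist"); cv2.imwrite("pics/n2.png",cv2.resize(np.clip(W["color"][190:430,200:480,::-1]*1.6,0,255).astype(np.uint8),None,fx=2,fy=2)); np.save("n2.npy",W,allow_pickle=True)
print(proj(W,(*R,42)),bot.current_time())
E
```

```text
42 [-0.2  0.5 -0.1]
39 [0.  0.4 0.8]
36 [ 0.5 -0.5 -0.1]
33 [ 0.2 -0.4 -0.2]
[325.61685279 352.82708907] 10.4583
```

View pics/n2.png

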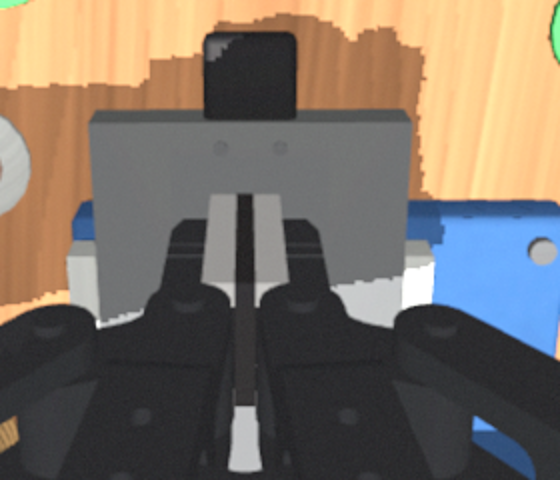

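The closed fingers block the view, so I'll open them and look again.

```bash
python3 - <<'E'
from h import *
bot.command_gripper(85)
W=vision.get_image("wrist"); a=cv2.resize(np.clip(W["color"][190:430,210:410,::-1]*1.6,0,255).astype(np.uint8),None,fx=2,fy=2); np.save("n2.npy",W,allow_pickle=True)
T=vision.get_image("top"); b=cv2.resize(T["color"][200:280,270:400,::-1],(780,480),interpolation=cv2.INTER_CUBIC)[:,:400]
cv2.imwrite("pics/n3.png",np.hstack([a,b])); print(bot.current_time())
E
```

```text
11.3417
```

View pics/n3.png

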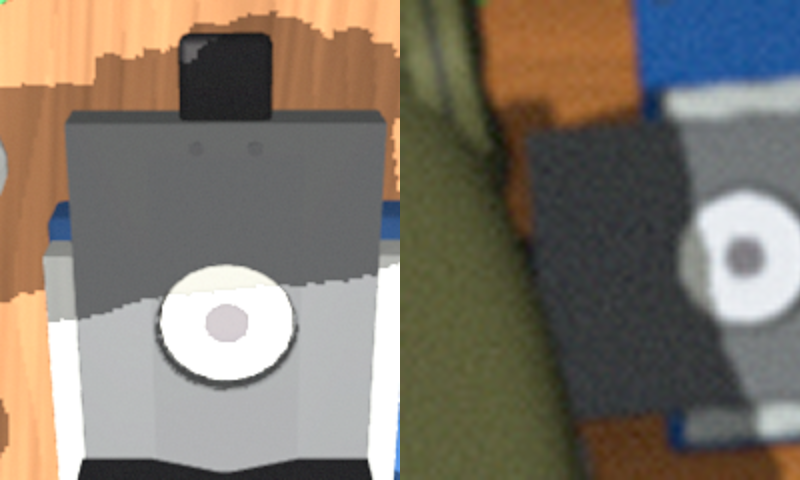

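```bash
python3 - <<'E'
from h import *
W=np.load("n2.npy",allow_pickle=True).item()
t=np.linspace(0,2*np.pi,200)
e=((np.array([160,294,265,382])/2)+[210,210,190,190])
c=at(W,((e[0]+e[1])/2,(e[2]+e[3])/2),42); print("centre",c, "obs",e)
for name,r,z,R in [("disc",29,42,c[:2]),("rim",31,44,(511.5,-12.5)),("rim2",31,44,c[:2])]:
    q=np.array([proj(W,(R[0]+r*np.cos(a),R[1]+r*np.sin(a),z)) for a in t]); print(name,q[:,0].min(),q[:,0].max(),q[:,1].min(),q[:,1].max())
print("rim obs",np.array([156,298])/2+210,388/2+190)
E
```

```text
centre [511.51295252 -11.68772374  42.        ] obs [290.  357.  322.5 381. ]
disc 290.44969469586766 356.5509725176893 322.0791361021723 380.04194962733584
rim 287.9057532960111 358.92069469174584 321.9758272322402 384.14094288746037
rim2 287.978016266902 359.04046136185275 321.12228610552694 383.37057270045534
rim obs [288. 359.] 384.0
```

The fit matches a flat disc with its top at z=42, concentric with the rim, so the back is home. Next is pushing the tab, watching the force.

```bash
python3 - <<'E'
from h import *
a=.088;yp=np.array((-np.sin(a),np.cos(a)));E=np.array((511.5,-12.1))+130*yp
O=[np.pi,0,np.pi/2+a]; pt=lambda s,z:[*(E+yp*s),z]
bot.command_gripper(0)
bot.goto(pt(32,80),O); bot.move_linear(pt(32,31),feed=100)
F=lambda:np.mean([np.dot(np.array(bot.current_force())[:2],yp) for _ in range(3)])
s=32;
while s>-125:
    s-= 14 if s>-70 else (4 if s>-92 else 1.5)
    bot.move_linear(pt(s,31),feed=60 if s>-92 else 30); f=F()
    if s>-100 or f>8: print(round(s,1),round(f,1))
    if f>14: break
print(np.round(bot.current_eef_pos(),1), bot.current_time())
W=vision.get_image("scene"); T=vision.get_image("top")
f=lambda im,r:cv2.resize(im["color"][r[0]:r[0]+180,r[1]:r[1]+150,::-1],(400,480),interpolation=cv2.INTER_CUBIC)
cv2.imwrite("pics/p.png",np.hstack([f(W,(180,240)),f(T,(150,280))]))
E
```

```text
18 0.5
4 0.3
-10 0.1
-24 -0.5
-38 -0.4
-52 0.2
-66 0.4
-80 1.0
-84 3.1
-88 2.9
-92 3.0
-93.5 3.1
-95.0 3.3
-96.5 5.9
-98.0 9.9
-99.5 14.2
[508.5  21.7  31.1] 18.425
```

View pics/p.png

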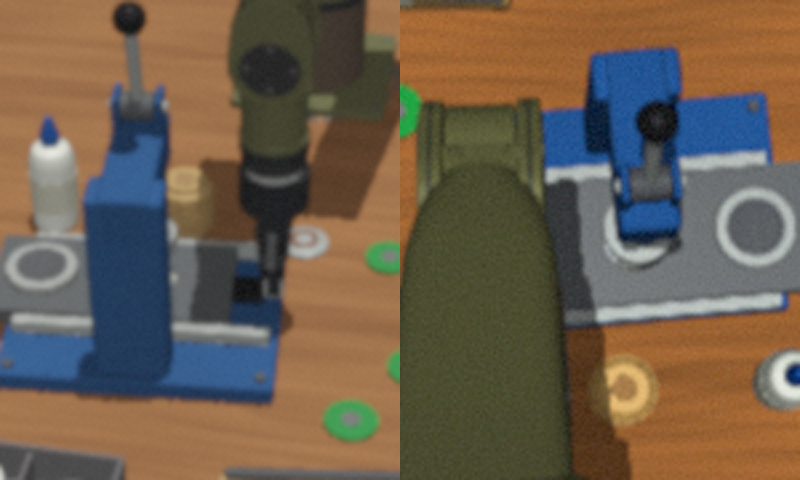

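The force rose sharply after about 110 mm of travel. From the rail ends I expected about 109 mm, so this is the stop. The raised cup is now inboard of the head, the lever is up, and the tab end is free of the base. I'll back off and check the result.

```bash
python3 - <<'E'
from h import *
a=.088;yp=np.array((-np.sin(a),np.cos(a)));p=np.array(bot.current_eef_pos())
bot.move_linear([*(p[:2]+yp*45),31],feed=100); bot.move_linear([*(p[:2]+yp*50),150],feed=150)
bot.goto([*(p[:2]+yp*70),200],[np.pi,0,np.pi/2+a]); bot.command_gripper(85); bot.dwell(.3)
W=vision.get_image("wrist"); cv2.imwrite("pics/q.png",W["color"][:,:,::-1]); c=np.array((518,-120.7))
for n,v,z in [("recess",0,42),("plate end",95,44),("tab end",130,41)]: print(n,proj(W,(*(c+yp*v),z)))
print("force",np.round(bot.current_force(),1),bot.current_time())
E
```

```text
recess [319.54374366 435.80914539]
plate end [319.14196873 348.41683274]
tab end [319.00858656 310.32527214]
force [ 0.4  0.9 -0.1] 21.5667
```

View pics/q.png

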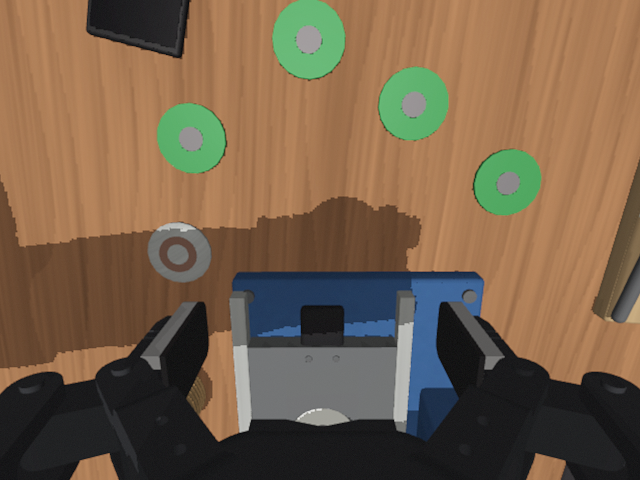

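```bash
python3 - <<'E'
from h import *
W=vision.get_image("wrist");g=cv2.cvtColor(W["color"],cv2.COLOR_RGB2GRAY).astype(int)
print(g[286:300,238],g[286:300,405],g[300:312,322]); print(g[338:354,280],g[338:354,360])
a=.088;yp=np.array((-np.sin(a),np.cos(a)))
for n,q,z in [("railL",(240,293),40),("railR",(406,292),40),("plate",(280,347.5),44),("plateR",(360,347.5),44),("back top edge",(322,408),42),("base edge L",(300,272),24)]: print(n,at(W,q,z)[:2]@yp)
E
```

```text
[ 54  56  55  52  59  80  89  87  87  89  88  85 110 121] [ 58  58  56  55  72  84  86  86  87  87  88  95 111 118] [53 53 56 56 53 31 14 18 20 22 22 26]
[ 54  56  54  56  57  55  55  54  52  88 113 117 116 118 117 117] [ 54  56  55  53  51  54  55  55  52  88 113 119 117 117 118 116]
railL -20.04040022606544
railR -19.378716144106864
plate -69.78624924755393
plateR -69.91463671878938
back top edge -134.39621906012073
base edge L -7.493487423428264
```

The plate end is 45.5 mm inside the rail ends (45 expected at the stop). The back's near edge lies where it should, and the hand is clear.

```bash
python3 -c "
from station import job
print(job.hand_in())"
```

```text
the job is handed in; nothing more can be done
None
```

The back lies flat in the recess and the slide is against its stop under the press head. The lever is up, the hand is clear, and the job is handed in after about 22 s of the 48 s; no verdict was returned.

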